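Push a carton of lights home between the stock dividers

TASK

One carton of fairy lights has been left askew on the display table in front of the empty middle lane of the stock bay. Push it along the table top, without picking it up, lifting or tipping it, straight in between the lane's two dividers until it is fully home against the back rail, square like its two neighbours, then move clear. Leave the neighbouring cartons and everything else on the table where they are.

Things in the scene. Friction and masses are not known exactly. Their poses are not given: they have to be found in the camera images.
- carton: the loose carton of fairy lights: closed plain blue card box, white snowflake on its lid, 110 long x 96 wide x 48 high, 0.17-0.34 kg, lying flat and askew on the table before the bay's empty lane, turned up to 0.5 rad from the lane's direction. Origin: centre of its underside; x along the 110 length, y along the 96 width, z up. Fits either way round.
- bay: stock bay fixed to the table: four white divider boards, 12 thick, 52 high, 100 long, front ends rounded, and a back rail 52 high, 18 thick, 357 long across their rear. Three lanes 103 wide, 100 deep, 115 apart, no floor of their own (the table top runs on inside). Origin: as lane_mouth, on the table. x points straight into the lanes, away from the robot, y left along the divider fronts, z up.
- lane_mouth (a point): point on the table in the mouth of the empty middle lane, midway between the front ends of its two dividers; axes as the bay's. A carton fully home has its underside centre 45 inside this point along x, at y = 0, its 110 length along x; its front end then stands 10 proud of the divider fronts.
- lane_end (a point): point on the table at the foot of the back rail's front face, in the middle of the empty lane, 100 beyond lane_mouth along x; axes as the bay's
- stock_left: a carton like the loose one, already home in the bay's left lane (y = +115 in the bay's frame); loose, its front stands 10 to 12 proud of the dividers. Origin: centre of its underside
- stock_right: the same in the right lane (y = -115 in the bay's frame)
- bell: small brass hand bell standing on its mouth, 54 dia x 60 high, a loose bystander. Origin: centre of its underside
- globe: snow globe, dark wooden foot 62 dia, glass ball on top, 70 high, a loose bystander. Origin: centre of its underside
- tree: small green wooden tree figure on a round foot, 60 dia x 96 high, a loose bystander. Origin: centre of its underside
- tin: round red gift tin with a steel lid, 79 dia x 56 high, a loose bystander. Origin: centre of its underside
- price_gun: yellow pricing gun lying on its side, about 125 x 140 x 26 high, a loose bystander. Origin: centre of its underside (near the middle of the gun's barrel)
- star: brass star ornament standing on a round wooden foot 54 dia, about 110 high, a loose bystander. Origin: centre of its underside

How it is judged:
On the way:
1. the leading end of the carton is in between the two dividers of the middle lane, flat on the table (x of carton in the frame of bay above -0.035 m and y of carton in the frame of bay between -0.012 and 0.012 m and height (world z) of carton below 0.006 m), for 0.05 s.
At the end, for the whole second after the job is handed in: the carton lies flat and at rest in the middle lane, its rear within 6 mm of the back rail, within 7 mm of the lane's middle and 0.09 rad of its direction; the two neighbouring cartons are within 15 mm and the other things within 20 mm of where they started (x of carton in the frame of bay between 0.039 and 0.049 m and y of carton in the frame of bay between -0.007 and 0.007 m and angle between the x axis of carton and the x axis of bay, either way round below 0.09 rad and height (world z) of carton below 0.004 m and angle between carton's own z axis and vertical below 0.05 rad and linear speed of carton below 0.01 m/s and distance of each of bell, globe, tree, tin, price_gun, star from where it was at the start of the episode below 0.02 m and distance of each of stock_left, stock_right from where it was at the start of the episode below 0.015 m); the robot touches nothing.
It fails at once if the carton is lifted (more than 10 mm off the table) or tipped (more than 0.15 rad) (height (world z) of carton above 0.01 m or angle between carton's own z axis and vertical above 0.15 rad).
It fails at once if a neighbouring carton is moved by more than 15 mm (distance of any of stock_left, stock_right from where it was at the start of the episode above 0.015 m).
It fails at once if a bystander is moved by more than 20 mm (distance of any of bell, globe, tree, tin, price_gun, star from where it was at the start of the episode above 0.02 m).
It also fails if it takes over 61 s, if anything falls off the work surface, if the arm or the gripper's body presses on something with over 40 N, if the wrist force passes 120 N, or if a joint passes its speed limit or range.

ROBOT

A 7-joint arm with a two-finger parallel gripper is mounted at the origin on the work surface. World frame = base frame: x ahead of the robot, y to its left, z up, the work surface at z = 0. Lengths are in m, angles in rad, forces in N, time in s.
With the tool pointing down it reaches from about 0.35 to 0.9 m from the base axis. Payload 8.1 kg.
Tool frame: the origin (TCP) lies on the centre line of the jaws, within the pads' length; the fingertips stand 11 mm ahead of it and the grasp point (between the pads) lies 8 mm behind it (tcp_to_tips is the distance from the TCP to the fingertips, in m); z points along the fingers, y is the line along which they close (so a half turn about z gives the same grasp; the last joint's range is limited). The gripper opens to 85 mm and grips with 20 to 120 N. Pads are 22 mm wide; open, the fingers measure 114 mm over their backs; the gripper's body (76 mm by 85 mm) begins 54 mm behind the grasp point. The pads swing forward as they close: fully open they stand 13 mm farther back than shut.
Start: joints at [1.12, 0.434, 0.025, 1.573, -0.012, 1.134, -0.075], TCP at [0.213, -0.588, 0.242] pointing down, gripper open.
Joint ranges: [-2.62, 2.62], [-0.44, 2.09], [-1.27, 1.32], [0.08, 2.57], [-1.32, 4.46], [0.12, 2], [-2.74, 2.74]. Speed limits (rad/s): [2.22, 2.22, 3.01, 3.01, 3.14, 3.14, 3.14].

INTERFACE

Orientations are given as a unit quaternion [w, x, y, z].
In Python, from bench import * gives the robot as it stands. Calls block until the motion is done:
- goto(position, orientation): joint-space move of the TCP to a pose.
- move_linear(position, attitude=None, speed=0.15): straight line of the TCP; attitude=None keeps the orientation; speed is the mean speed in m/s.
- set_joints(angles): joint-space move.
- command_gripper(opening): finger opening in m; the grip force is fixed at half the most; returns when the fingers have stopped.
- dwell(seconds).
- ik(position, orientation): joint angles nearest the present ones, or None.
- camera(name): name is "scene" or "side" or "wrist"; returns a dict with "color" (420x560x3 uint8, red, green, blue), "fx", "fy", "cx", "cy" (pixels), "R" (3x3) and "t" (3): a world point X has camera coordinates R X + t. Camera axes: x right, y down, z forward; pixel columns grow to the right and rows downward; lengths in m; the calibration is good to about 2 mm. The wrist camera is an equidistant fisheye: a pixel r from the principal point sees the ray r / f radians off the axis. A picture is of the moment at which its call begins. There is no depth.
A pose or a line that the arm cannot do raises Unreachable and nothing moves.
- sign_off(): hands the job in; it is judged then, once.
Trained networks look in a picture, given as the dict that the camera call returned (one of the last four; its "shot" number tells which), for a name from the list of things; names that differ only in an ending like _2 or _b are one class to them, and where a whole thing is asked for, a point or a joint stands for the part that bears it (a point fixed in the world has none). Each returns a list of dicts, best first, with "conf" (0 to 1); they miss things now and then, are a little off and sometimes report something else, mostly with a low value. They report only what shows in the picture. A call takes as long as a camera call.
- spot_in(thing, picture): "box" ([centre column, centre row, width, height] in pixels, round what is visible of it).
- masks_of(thing, picture): "pixels" (420x560 bool, what is visible of it) and "box" ([centre column, centre row, width, height] in pixels, round what is visible of it).
Readings, each from a call of its own:
- current_time(): time.
- current_q(): joint angles.
- current_qvel(): joint speeds.
- current_joint_torque(): joint torques, N m.
- current_tool_pos(): TCP position.
- current_ee_rot(): TCP orientation.
- current_ft_force(): force on the tool from outside, world axes, zero at the start.
- current_wrist_torque(): the same for the moment, N m.
- current_width(): finger opening in m.
- current_gripper_force(): force on a finger pad.
Only numpy, scipy, OpenCV 4.12 (cv2) and the standard library are available. Lean on these libraries where they do the work, as an engineer would, in place of code of your own. Each camera call takes 0.05 s, during which the arm holds its last target. There are 200 camera calls.

## Working session

There is one attempt and no reset: what is moved stays moved. The work goes in short steps, each a Python script; the robot and the scene stay as the last script left them, time stands still between calls to the robot, and variables do not carry over. Pictures are saved under pics/ and viewed, at most 10 in all, crops included, and the job is handed in when it is done.

```bash
mkdir -p pics; ls
python3 - <<'E'
from bench import *
import cv2,numpy as np,pickle
d={}
for n in("scene","side"):
    c=camera(n); cv2.imwrite(f"pics/{n}0.png",c["color"][:,:,::-1]); 
    print(n,c["fx"],c["cx"],c["cy"],np.round(c["R"],4).tolist(),np.round(c["t"],4).tolist())
    for th in("carton","bay","stock_left","bell","globe","tree","tin","price_gun","star"):
        print(th,[(np.round(r["box"]).tolist(),round(r["conf"],2)) for r in spot_in(th,c)[:3]])
    m=masks_of("carton",c); 
    d[n]=(c,m)
pickle.dump(d,open("d0.pkl","wb"))
print(current_time(),current_ee_rot())
E
```

```text
pics
scene 390.08416428242424 279.0109679145999 208.62702240576775 [[-0.2534, 0.9673, -0.0114], [0.6319, 0.1566, -0.7591], [-0.7325, -0.1996, -0.6509]] [0.1536, -0.3312, 1.3959]
carton [([247.0, 190.0, 47.0, 45.0], 0.66), ([183.0, 175.0, 26.0, 26.0], 0.47)]
bay [([236.0, 242.0, 172.0, 91.0], 0.93)]
stock_left [([285.0, 246.0, 56.0, 50.0], 0.94)]
bell [([368.0, 224.0, 24.0, 28.0], 0.65)]
globe [([183.0, 177.0, 29.0, 30.0], 0.76)]
tree [([457.0, 194.0, 32.0, 32.0], 0.96)]
tin [([172.0, 144.0, 26.0, 28.0], 0.62)]
price_gun [([125.0, 189.0, 59.0, 37.0], 0.75)]
star [([477.0, 218.0, 38.0, 40.0], 0.64)]
side 381.3478069592561 276.70715686854646 207.7400812198523 [[0.9999, -0.003, 0.0111], [0.0047, -0.775, -0.6319], [0.0105, 0.6319, -0.775]] [-0.5348, -0.0002, 1.0373]
carton [([257.0, 238.0, 47.0, 46.0], 0.64), ([335.0, 240.0, 57.0, 140.0], 0.3)]
bay [([264.0, 95.0, 10.0, 28.0], 0.37)]
stock_left [([334.0, 193.0, 45.0, 39.0], 0.75)]
bell [([283.0, 156.0, 18.0, 17.0], 0.82)]
globe [([254.0, 314.0, 30.0, 39.0], 0.8)]
tree [([335.0, 241.0, 56.0, 140.0], 0.64), ([236.0, 108.0, 18.0, 26.0], 0.57)]
tin [([183.0, 357.0, 47.0, 48.0], 0.87)]
price_gun [([266.0, 97.0, 10.0, 24.0], 0.26)]
star [([266.0, 96.0, 9.0, 29.0], 0.9)]
1.1 [ 7.43030525e-06  9.84924336e-01  1.72985702e-01 -5.53537241e-06]
```

Run:
```python
import cv2,numpy as np
for n,(x,y) in {"scene":(90,100),"side":(130,60)}.items():
    im=cv2.imread(f"pics/{n}0.png")
    im=im[:,:] if 0 else im[y:y+300,x:x+400]
    cv2.imwrite(f"pics/{n}0z.png",cv2.resize(im,None,fx=2,fy=2,interpolation=cv2.INTER_CUBIC))
```

```text
(no output)
```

View pics/scene0z.png

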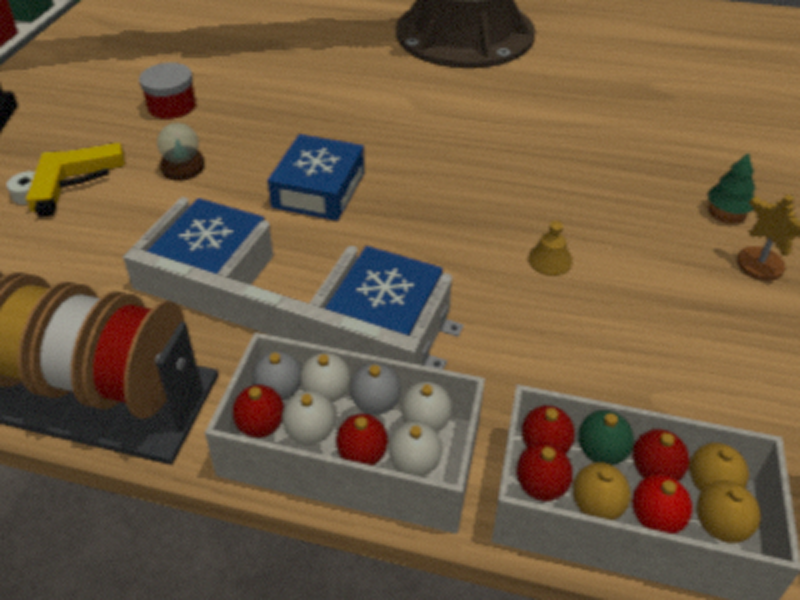

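View pics/side0z.png

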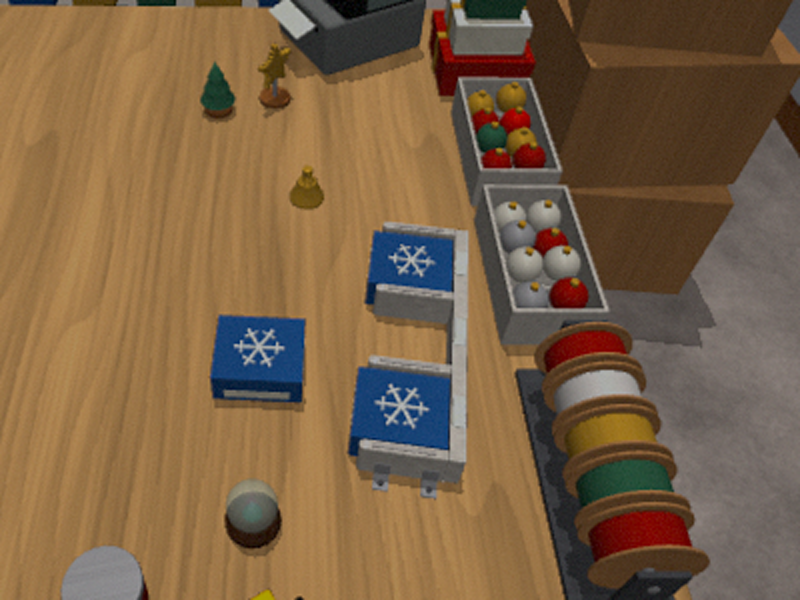

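The pictures show the carton at about scene (247,190) and side (257,238), with the bay just beyond it in +x and the middle lane empty. The globe, in scene (183,177), is on the -y side. I'll fit both poses next.

```bash
cat > h.py <<'E'
import numpy as np,cv2
from scipy.optimize import least_squares
def proj(c,X,fish=False):
    P=np.atleast_2d(X)@np.array(c["R"]).T+c["t"]
    if fish:
        r=np.hypot(P[:,0],P[:,1])+1e-12; th=np.arctan2(r,P[:,2])/r
        return np.c_[c["cx"]+c["fx"]*P[:,0]*th,c["cy"]+c["fy"]*P[:,1]*th]
    return np.c_[c["cx"]+c["fx"]*P[:,0]/P[:,2],c["cy"]+c["fy"]*P[:,1]/P[:,2]]
def back(c,uv,z,fish=False):
    a,b=(uv[0]-c["cx"])/c["fx"],(uv[1]-c["cy"])/c["fy"]
    if fish:
        r=np.hypot(a,b)+1e-12; d=np.array([a/r*np.sin(r),b/r*np.sin(r),np.cos(r)])
    else: d=np.array([a,b,1])
    R=np.array(c["R"]); d=R.T@d; o=-R.T@np.array(c["t"])
    return (o+d*(z-o[2])/d[2])[:2]
def rect(p,l=.11,w=.096,z=.048):
    c,s=np.cos(p[2]),np.sin(p[2]); q=np.array([[l,w],[l,-w],[-l,-w],[-l,w]])/2
    return np.c_[q@[[c,s],[-s,c]]+p[:2],np.full(4,z)]
E
python3 - <<'E'
from h import *; import pickle
d=pickle.load(open("d0.pkl","rb"))
f=lambda n,p:np.array(p)/2+{"scene":(90,100),"side":(130,60)}[n]
pts={"carton":{"scene":[(305,137),(364,150),(340,190),(272,176)],"side":[(219,317),(306,319),(303,383),(214,378)]},
"R":{"scene":[(203,200),(270,215),(220,270),(150,250)],"side":[(360,368),(449,376),(450,451),(351,440)]},
"L":{"scene":[(371,248),(443,263),(405,332),(326,305)],"side":[(374,233),(453,236),(452,292),(370,288)]}}
for k,v in pts.items():
    for n,p in v.items():
        q=np.array([back(d[n][0],f(n,a),.048) for a in p])
        e=np.linalg.norm(np.roll(q,-1,0)-q,axis=1)
        print(k,n,q.mean(0).round(4),"edges",e.round(3),"ang",[round(float(np.arctan2(*(np.roll(q,-1,0)-q)[i][::-1])),3) for i in range(4)])
for nm,p in {"rail side far/near top":[(468,230),(463,470)],"rail back":[(455,230),(450,455)]}.items():
    print(nm,[back(d["side"][0],f("side",a),.052).round(3) for a in p])
for nm,b,z in[("globe",(252,525),0),("bell",(307,195),0)]: print(nm,back(d["side"][0],f("side",b),z).round(3))
E
```

```text
carton scene [ 0.4946 -0.1069] edges [0.087 0.09  0.094 0.094] ang [1.455, -0.071, -1.642, 3.002]
carton side [ 0.4939 -0.1194] edges [0.109 0.095 0.105 0.091] ang [-0.023, -1.621, 3.079, 1.564]
R scene [ 0.6574 -0.1895] edges [0.091 0.105 0.092 0.101] ang [1.494, -0.199, -1.689, 2.928]
R side [ 0.6594 -0.2019] edges [0.106 0.099 0.11  0.098] ang [-0.103, -1.691, 3.02, 1.41]
L scene [0.6916 0.0326] edges [0.085 0.111 0.092 0.1  ] ang [1.52, -0.165, -1.749, 2.907]
L side [0.6937 0.0238] edges [0.109 0.101 0.106 0.1  ] ang [-0.045, -1.718, 3.084, 1.449]
rail side far/near top [array([0.776, 0.079]), array([ 0.717, -0.282])]
rail back [array([0.758, 0.079]), array([ 0.705, -0.264])]
globe [ 0.488 -0.323]
bell [0.556 0.202]
```

Rough result: bay yaw is about -0.15, the home point about (.676,-.086), and the carton at (.494,-.112) with yaw about -0.05. That puts the carton roughly 5 cm off the lane's axis. I'll take one close look with the wrist camera.

```bash
cat >> h.py <<'E'
def quat(a): return [0,float(np.cos(a/2)),float(np.sin(a/2)),0]
E
python3 - <<'E'
from bench import *; from h import *; import pickle
goto([.5,-.11,.33],quat(-.15))
c=camera("wrist"); pickle.dump(c,open("w1.pkl","wb"))
cv2.imwrite("pics/w1.png",cv2.resize(c["color"][:,:,::-1],None,fx=1.42,fy=1.42,interpolation=cv2.INTER_CUBIC))
R=np.array(c["R"]);print(c["fx"],-R.T@c["t"],R.round(3).tolist(),current_tool_pos(),current_time())
E
```

```text
325.19226210127806 [ 0.57005007 -0.12115233  0.46116907] [[-0.151, -0.989, 0.001], [-0.951, 0.145, 0.273], [-0.27, 0.04, -0.962]] [ 0.49986071 -0.11101759  0.32982844] 3.1833
```

View pics/w1.png

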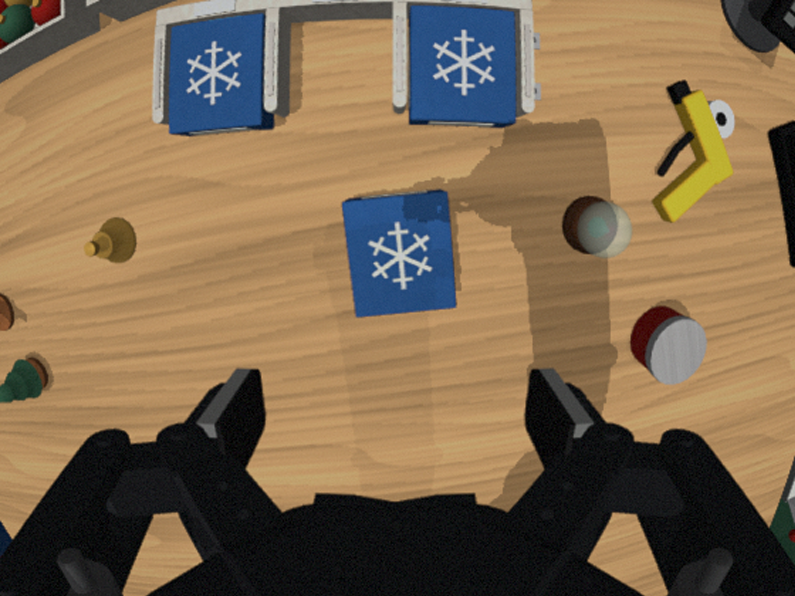

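The carton's lid corners are at about (344,201), (445,191), (456,306) and (357,317) in the enlarged picture. The divider tips are at about (158,120), (271,109), (400,107) and (531,109), and both neighbours are visible.

Run:
```python
from h import *; import pickle
c=pickle.load(open("w1.pkl","rb")); s=1.42
px=lambda L:np.array(L)/s
def fit(f,obs,x0):
    r=least_squares(lambda p:(proj(c,f(p),True)-obs).ravel(),x0); return r.x, r.fun.reshape(-1,2).round(1).tolist()
# refine lid corners by blue mask
hsv=cv2.cvtColor(c["color"],cv2.COLOR_RGB2HSV); m=cv2.inRange(hsv,(100,120,30),(125,255,255))
n,lab,st,_=cv2.connectedComponentsWithStats(m)
for i in range(1,n):
    if st[i,4]>500:
        h=cv2.convexHull(np.argwhere(lab==i)[:,::-1].astype(np.int32))
        print(st[i].tolist(),(cv2.boxPoints(cv2.minAreaRect(h))*s).round(0).tolist())
print("carton",*fit(lambda p:rect(p),px([(445-101,201),(445,191),(456,306),(357,317)])[[0,1,2,3]],[.494,-.112,-.05]))
E=lambda p:np.c_[np.array([[0,172.5],[0,57.5],[0,-57.5],[0,-172.5]])/1000@[[np.cos(p[2]),np.sin(p[2])],[-np.sin(p[2]),np.cos(p[2])]]+p[:2],np.full(4,.052)]
print("mouth",*fit(E,px([(158,121),(271,110),(400,108),(531,110)]),[.63,-.08,-.15]))
for k,q,x0 in [("L",[(167,20),(265,12),(273,127),(169,134)],[.69,.03,-.15]),("R",[(409,9),(515,9),(515,126),(409,124)],[.66,-.195,-.15])]:
    print(k,*fit(lambda p:rect(p),px(q),x0))
```

```text
[288, 4, 75, 85, 5191] [[409.0, 6.0], [514.0, 6.0], [514.0, 125.0], [409.0, 125.0]]
[119, 9, 73, 86, 4493] [[160.0, 21.0], [263.0, 13.0], [272.0, 127.0], [170.0, 136.0]]
[241, 134, 80, 89, 5109] [[341.0, 200.0], [446.0, 189.0], [458.0, 306.0], [354.0, 317.0]]
carton [ 0.4926613  -0.11563742 -0.04579292] [[-2.2, -0.1], [2.0, -0.9], [0.9, 0.8], [-0.7, 0.3]]
mouth [ 0.63407613 -0.07897737 -0.15334288] [[0.2, 0.5], [0.3, -0.0], [0.6, -1.5], [-1.2, 1.0]]
L [ 0.69334552  0.02602221 -0.13537606] [[3.8, 4.2], [0.7, -1.1], [-5.0, -2.5], [1.8, 0.1]]
R [ 0.65695646 -0.1965622  -0.13973099] [[-0.6, -1.3], [-1.2, 2.1], [0.9, -0.1], [0.6, -0.6]]
```

Bay yaw is -0.150, with the mouth at (.634,-.079). In the bay frame the carton is at x -0.134, y -0.057, turned +0.105. My plan is to push it sideways first with two fingers set square to the bay, which centres and squares it, and then push it straight in.

```bash
cat >> h.py <<'E'
PSI=-.150; M=np.array([.634,-.079])
Rb=np.array([[np.cos(PSI),-np.sin(PSI)],[np.sin(PSI),np.cos(PSI)]])
def W(x,y,z): return [*(M+Rb@[x,y]),z]
def inbay(p): return [*(Rb.T@(np.array(p[:2])-M)),p[2]-PSI]
E
python3 - <<'E'
from bench import *; from h import *; import pickle
q=current_q(); c=[(np.abs(np.array(j)-q).max(),a) for a in(PSI+np.pi/2,PSI-np.pi/2) if (j:=ik(W(-.134,-.15,.13),quat(a))) is not None]
print(c); a=min(c)[1]
goto(W(-.134,-.15,.13),quat(a)); command_gripper(.06); print(current_width())
move_linear(W(-.134,-.15,.022),speed=.1)
move_linear(W(-.134,-.105,.022),speed=.06); f0=current_ft_force()
move_linear(W(-.134,-.059,.022),speed=.04); print(f0,current_ft_force(),inbay([*current_tool_pos()[:2],0]))
move_linear(W(-.134,-.10,.022),speed=.1)
move_linear(W(-.134,-.11,.13),speed=.12)
goto(W(-.22,0,.25),quat(PSI))
c=camera("wrist"); pickle.dump(c,open("w2.pkl","wb"))
cv2.imwrite("pics/w2.png",cv2.resize(c["color"][:,:,::-1],None,fx=1.42,fy=1.42,interpolation=cv2.INTER_CUBIC))
print(current_time())
E
```

```text
[(np.float64(1.6002629582828938), 1.4207963267948966), (np.float64(0.9820947700409719), -1.7207963267948965)]
0.059921269878805604
[-0.21091643 -0.83579386  0.05640459] [0.16332277 1.04682725 1.06038913] [np.float64(-0.13413968700000162), np.float64(-0.058922533664512444), 0.15]
10.5167
```

View pics/w2.png

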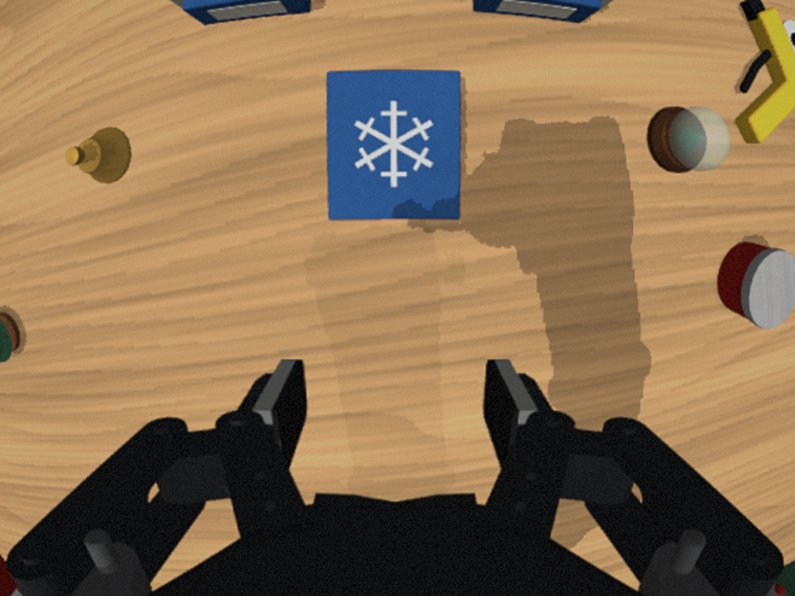

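The carton is now square, with lid corners at (327,71), (460,70), (460,219) and (329,219). I'll check its pose, push it to just short of the mouth, and look again with the lane in view.

Run:
```python
from bench import *; from h import *; import pickle
c=pickle.load(open("w2.pkl","rb"))
r=least_squares(lambda p:(proj(c,rect(p),True)-np.array([(327,71),(460,70),(460,219),(329,219)])/1.42).ravel(),[.5,-.06,-.15])
b=inbay(r.x); print(b,r.cost)
move_linear(W(-.23,b[1],.13),speed=.15)
move_linear(W(-.23,b[1],.022),speed=.12)
move_linear(W(-.21,b[1],.022),speed=.06)
move_linear(W(-.075-.066,b[1],.022),speed=.04); print(current_ft_force())
move_linear(W(-.19,b[1],.022),speed=.1)
move_linear(W(-.19,0,.25),speed=.15)
goto(W(-.13,0,.27),quat(PSI))
c=camera("wrist"); pickle.dump(c,open("w3.pkl","wb"))
cv2.imwrite("pics/w3.png",cv2.resize(c["color"][:,:,::-1],None,fx=1.42,fy=1.42,interpolation=cv2.INTER_CUBIC))
print(current_time())
```

```text
[np.float64(-0.130024023003663), np.float64(-9.489822606344457e-05), np.float64(0.0021827682410117677)] 1.0124172536802087
[-1.39091908  0.6454455  -0.42338003]
17.5917
```

View pics/w3.png

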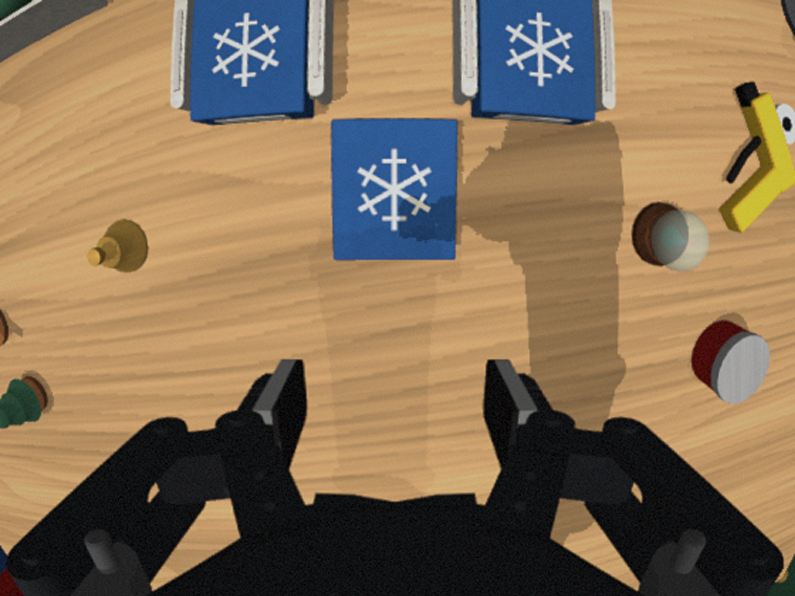

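The carton's centre column is about 395 and the lane middle about 393 (dividers at 317 and 469), so it is within about 1 mm and square. I'll push it home, stepping the last few millimetres while watching the force.

Run:
```python
from bench import *; from h import *; import pickle
goto(W(-.19,0,.13),quat(PSI))
move_linear(W(-.19,0,.022),speed=.12)
move_linear(W(-.15,0,.022),speed=.06)
move_linear(W(-.032,0,.022),speed=.04)
x=-.032
while x<-.012:
    f=Rb.T@np.array(current_ft_force())[:2]; print(round(x,4),f.round(2))
    if f[0]<-8: break
    x+=.002; move_linear(W(x,0,.022),speed=.02)
print(inbay([*current_tool_pos()[:2],0]))
move_linear(W(x-.04,0,.022),speed=.08)
move_linear(W(x-.06,0,.25),speed=.15)
c=camera("wrist"); pickle.dump(c,open("w4.pkl","wb"))
cv2.imwrite("pics/w4.png",cv2.resize(c["color"][:,:,::-1],None,fx=1.42,fy=1.42,interpolation=cv2.INTER_CUBIC))
print(current_time())
```

```text
-0.032 [-1.08  0.3 ]
-0.03 [ 0.17 -0.46]
-0.028 [ 0.52 -0.05]
-0.026 [-0.08  0.38]
-0.024 [-0.4 -0.3]
-0.022 [-5.44 -0.15]
-0.02 [-12.34   0.08]
[np.float64(-0.023147310114008796), np.float64(2.205610330970769e-05), 0.15]
27.0917
```

View pics/w4.png

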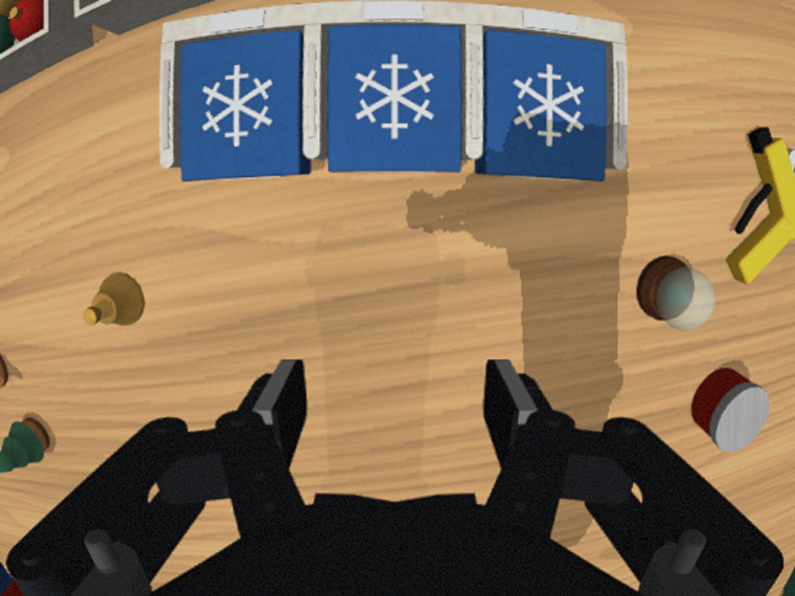

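The carton, with lid corners at about (328,25) to (462,172), sits square in the middle lane against the rail. It lines up with its neighbours, the contact force rose at the expected depth, and the arm is clear with nothing else disturbed.

```bash
python3 -c "
from bench import *
print(sign_off())"
```

```text
the job is handed in; nothing more can be done
None
```

The carton was pushed fully home and square in the middle lane, the last picture showed the neighbours and bystanders in view undisturbed (the star was out of frame), and the job is handed in; no verdict came back.

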